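Tuck a glass chromatography plate under the spotting bridge and hold it flat

TASK

Take the glass chromatography plate from the drying rest and lay it lengthways on the raised bed of the spotting board, then slide its short edge under the hinged ruler bridge, straight and fully home against the stop behind it, without lifting the bridge. Finish while still holding the plate: keep it gently pressed down flat on the bed, ready for spotting, and do not let go. Leave the rack, jar, tank and vial standing where they are.

Things in the scene. Friction and masses are not known exactly. Their poses are not given: they have to be found in the camera images.
- plate: Loose glass plate, 100 x 50 x 4 mm, about 45 g, white coating on top, greenish glass below; starts flat on the drying rest, about lined up with it, underside 20 mm above the bench. Origin: centre of its underside; x along its length, y its width, z up. Either short edge may be tucked. The glass breaks if pushed against the bed or board with more than 40 N.
- rest: Drying rest, fixed: steel foot 120 x 66 x 4 mm with two upright bars 110 mm long along its x, 24 mm apart, tops 20 mm above the bench. The plate lies on the bars, its long edges overhanging by about 11 mm, with free room below for fingertips (down to 4 mm above the bench). Origin: centre of its underside, on the bench.
- board: Spotting board, fixed: grey base 165 x 170 x 8 mm, from x = -70 to +95 mm. Its x axis is the way the plate slides home. Origin: on the bench, below the centre of a plate fully home. It carries the bed, a back stop (face at x = +50 mm, top 22 mm up), two steel cheeks 56 mm apart at x = +32 to +58 mm with a mouth flared from x = +20 mm (70 mm wide there), and the bridge.
- bed: Raised rigid steel bed on which the plate lies: 30 mm wide, top 20 mm above the bench, from x = -65 to +50 mm of the board, along its middle (y = 0). Narrower than the plate, so fingers on the long edges pass beside it (free down to the base, 8 mm above the bench). Origin: on the base, 8 mm above the board's origin; axes as the board's.
- seat (a point): Where the origin of the plate (centre of its underside) lies when it is fully home: on top of the bed, 20 mm above the bench, 50 mm before the back stop. Axes as the board's.
- bridge_edge (a point): Middle of the front edge of the aluminium ruler bridge: 148 mm wide, 6 mm thick, hinged 42 mm behind this edge. It covers the board from x = +35 to +77 mm, underside 6 mm above the bed (2 mm over the plate's top), front lip turned up 2 mm; top 32 mm above the bench (hinge lugs 34 mm). A plate fully home reaches 15 mm under it.
- bridge (a joint): Hinge of the ruler bridge: 0 = lying down on its feet, grows as the front edge rises (rad); 0.09 rad is the edge raised by about 4 mm. It is light (90 g) and lies by its own weight only.
- tube_rack: Blue tube rack, 80 x 130 mm, 43 mm high with its tubes, standing loose beyond the work. Origin: centre of its underside. Leave alone.
- solvent_jar: Amber glass jar, 72 mm across, 105 mm high, loose. Origin: centre of its underside. Leave alone.
- tank: Glass developing tank with lid, 66 x 126 mm, 120 mm high with its knob, loose. Origin: centre of its underside. Leave alone.
- vial: Small glass vial with capillaries standing in it, 26 mm across, 40 mm high (capillary tips 76 mm), loose, between the robot and the work. Origin: centre of its underside. Leave alone.

How it is judged:
On the way, in this order (a step that is already met when the one before it is completed fails the run):
1. the plate is lifted clear of the drying rest in the gripper (height (world z) of plate above 0.03 m and contact force between the fingers and plate above 1 N), for 0.1 s.
2. the plate lies on the bed with its edge under the bridge (x of plate in the frame of seat above -0.01 m and z of plate in the frame of seat below 0.003 m and value of joint bridge below 0.05 rad), for 0.1 s.
At the end, for the whole second after the job is handed in: To the last second the plate is home under the bridge (4 mm of the stop, 5 mm of the middle, 0.06 rad of straight), flat on the bed (1.5 mm, 0.03 rad), the bridge down (under 0.03 rad), and the gripper holds or presses it (over 1.5 N) so that it bears on the bed with over 2.5 N (x of plate in the frame of seat between -0.004 and 0.004 m and y of plate in the frame of seat between -0.005 and 0.005 m and z of plate in the frame of seat below 0.0015 m and angle between the x axis of plate and the x axis of seat, either way round below 0.06 rad and angle between plate's own z axis and vertical below 0.03 rad and value of joint bridge below 0.03 rad and contact force between plate and bed above 2.5 N and contact force between the fingers and plate above 1.5 N); the arm keeps its last pose, push and grip.
It fails at once if the bridge is lifted (front edge more than about 4 mm up) (value of joint bridge above 0.09 rad).
It fails at once if the glass is pushed against the board or its bed with more than 40 N (contact force between plate and board above 40 N or contact force between plate and bed above 40 N).
It fails at once if a bystander is knocked or moved (distance of any of tube_rack, solvent_jar, tank, vial from where it was at the start of the episode above 0.02 m).
It also fails if it takes over 42 s, if anything falls off the work surface, if the arm or the gripper's body presses on something with over 40 N, if the wrist force passes 120 N, or if a joint passes its speed limit or range.

ROBOT

A 6-joint arm with a two-finger parallel gripper is mounted at the origin on the work surface. World frame = base frame: x ahead of the robot, y to its left, z up, the work surface at z = 0. Lengths are in m, angles in rad, forces in N, time in s.
With the tool pointing down it reaches from about 0.325 to 0.75 m from the base axis. Payload 7.6 kg.
Tool frame: the origin (TCP) lies at the very end of the fingers, on their centre line; the grasp point (between the pads) lies 19 mm behind it (manip.grip_point_offset is the distance from the TCP to the grasp point, in m); z points along the fingers, y is the line along which they close (so a half turn about z gives the same grasp; the last joint's range is limited). The gripper opens to 85 mm and grips with 20 to 120 N. Pads are 22 mm wide; open, the fingers measure 114 mm over their backs; the gripper's body (76 mm by 85 mm) begins 54 mm behind the grasp point. The pads swing forward as they close: fully open they stand 13 mm farther back than shut.
Start: joints at [-1.213, 0.052, 1.401, -0, 1.689, -0.07], TCP at [0.218, -0.478, 0.231] pointing down, gripper open.
Joint ranges: [-2.9, 2.9], [-0.91, 2.17], [0.12, 2.37], [-1.06, 4.2], [0.26, 2.73], [-2.93, 2.93]. Speed limits (rad/s): [2.57, 2.57, 3.01, 3.14, 3.14, 3.14].

INTERFACE

Orientations are given as a 3x3 rotation matrix whose columns are the frame's x, y, z axes.
In Python, from workcell import manip, camrig gives the robot as it stands (manip), with the cameras (camrig). Calls block until the motion is done:
- manip.movep(position, orientation): joint-space move of the TCP to a pose.
- manip.line_to(position, vel=0.15, ori=None, force_limit=None): straight line of the TCP; ori=None keeps the orientation; vel is the mean speed in m/s. With force_limit (N) it stops when the force on the tool has changed by that much, and returns True; else False.
- manip.movej(angles): joint-space move.
- manip.grip(opening, newtons=None): finger opening in m; newtons is the grip in N (None keeps the last); returns when the fingers have stopped.
- manip.dwell(seconds).
- manip.inverse_kinematics(position, orientation): joint angles nearest the present ones, or None.
- manip.observe(): the state.
- camrig.capture(name): name is "scene" or "side" or "wrist"; returns the picture (384x512x3 uint8, red, green, blue); there is no depth.
- camrig.calibration(name): a dict with "vertical_fov" (degrees; the focal length in pixels is half the picture's height over the tangent of half this angle, whatever the lens; pixels are square), "cx", "cy" (the principal point, pixels), "dist_coeffs" ([k1, k2, p1, p2, k3] as OpenCV has them; the pictures are not rectified), "cam_to_world" (4x4, takes a point from camera to world coordinates); the wrist camera has in their place "mount" (4x4, takes a point from camera to tool coordinates, whose origin is the TCP and whose axes are the flange's). Camera axes: x right, y up, looking along -z (the intrinsics and any distortion apply to the point x, -y, -z); pixel columns grow to the right and rows downward; lengths in m; the calibration is good to about 2 mm. A picture is of the moment at which its call begins: read the wrist's pose just before it. calibration takes no time and is no camera call.
A pose or a line that the arm cannot do raises manip.Unreachable and nothing moves.
- manip.finish_job(): hands the job in; it is judged then, once.
The state is a dict: "time": time; "joint_pos": joint angles; "joint_vel": joint speeds; "tau": joint torques, N m; "tool_pos": TCP position; "tcp_rot": TCP orientation; "force": force on the tool from outside, world axes, zero at the start; "torque": the same for the moment, N m; "opening": finger opening in m; "grasp_force": force on a finger pad.
Only numpy, scipy, OpenCV 4.12 (cv2) and the standard library are available. Lean on these libraries where they do the work, as an engineer would, in place of code of your own. Each camera call takes 0.05 s, during which the arm holds its last target. There are 200 camera calls.

## Working session

There is one attempt and no reset: what is moved stays moved. The work goes in short steps, each a Python script; the robot and the scene stay as the last script left them, time stands still between calls to the robot, and variables do not carry over. Pictures are saved under pics/ and viewed, at most 10 in all, crops included, and the job is handed in when it is done.

```bash
mkdir -p pics; ls
python3 - <<'E'
from workcell import manip, camrig
import cv2,numpy as np
for n in ["scene","side"]:
    im=camrig.capture(n); cv2.imwrite(f"pics/{n}0.png",im[:,:,::-1]); c=camrig.calibration(n); print(n,{k:np.round(v,4).tolist() for k,v in c.items()})
c=camrig.calibration("wrist");print({k:np.round(v,4).tolist() for k,v in c.items()})
print(manip.observe())
E
```

```text
pics
workcell.py
scene {'vertical_fov': 52.2486, 'cx': 253.49, 'cy': 192.6466, 'dist_coeffs': [-0.0955, 0.0, 0.0, 0.0, 0.0], 'cam_to_world': [[0.0816, -0.6571, 0.7494, 1.2669], [0.9965, 0.0411, -0.0725, -0.0687], [0.0169, 0.7527, 0.6582, 0.6452], [0.0, 0.0, 0.0, 1.0]]}
side {'vertical_fov': 44.6374, 'cx': 256.2731, 'cy': 196.6738, 'dist_coeffs': [-0.1167, 0.0, 0.0, 0.0, 0.0], 'cam_to_world': [[-0.9591, 0.1995, -0.2007, 0.3894], [-0.2825, -0.7171, 0.6372, 0.6611], [-0.0167, 0.6678, 0.7441, 0.8161], [0.0, 0.0, 0.0, 1.0]]}
{'vertical_fov': 68.915, 'cx': 257.1807, 'cy': 189.83, 'dist_coeffs': [-0.0267, 0.0, 0.0, 0.0, 0.0], 'mount': [[-0.0005, 0.9569, 0.2903, 0.0741], [1.0, 0.0008, -0.001, 0.0003], [-0.0012, 0.2903, -0.9569, -0.1433], [0.0, 0.0, 0.0, 1.0]]}
{'time': 0.1, 'joint_pos': array([-1.21329546e+00,  5.27918527e-02,  1.40157810e+00,  2.24792282e-06,
        1.68860559e+00, -7.03068011e-02]), 'joint_vel': array([ 0.00127783, -0.00156732, -0.00275386,  0.00048382, -0.00039471,
       -0.00051101]), 'tau': array([ 1.21495174e-03, -3.82580924e+01, -3.60985601e+01, -1.25252454e-04,
        4.76987261e-03,  8.25139210e-07]), 'tool_pos': array([ 0.21773927, -0.47743811,  0.23056995]), 'tcp_rot': array([[ 9.09877398e-01,  4.14876957e-01, -4.81831013e-04],
       [ 4.14877225e-01, -9.09876480e-01,  1.29624150e-03],
       [ 9.93740221e-05, -1.37932156e-03, -9.99999044e-01]]), 'force': array([ 0.42826729, -0.70717529, -0.00722455]), 'torque': array([-0.03813844,  0.01485133, -0.02158847]), 'grasp_force': 0.0, 'opening': 0.08563831849291761}
```

View pics/scene0.png

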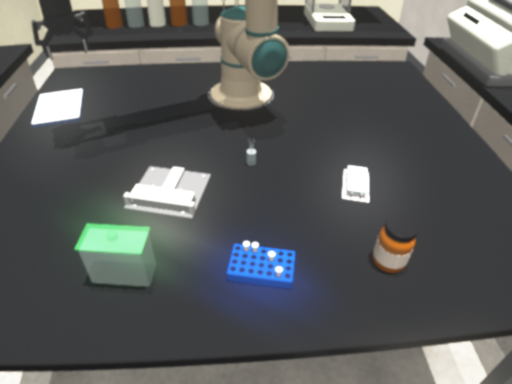

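View pics/side0.png

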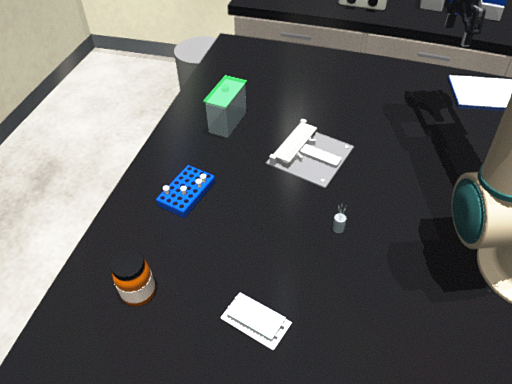

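The scene picture shows the plate on its rest near (356,183), the board near (168,190) with the bridge on the side towards the camera, and the vial at (251,157). The side picture shows the plate at (255,318) and the board at (311,153). I'll compute rough positions from these, then look from the wrist.

```bash
cat > h.py <<'E'
from workcell import manip, camrig
import cv2,numpy as np
def cam(n,st=None):
    c=camrig.calibration(n); f=192/np.tan(np.radians(c["vertical_fov"])/2)
    K=np.array([[f,0,c["cx"]],[0,f,c["cy"]],[0,0,1]])
    if n=="wrist":
        st=st or manip.observe(); T=np.eye(4); T[:3,:3]=st["tcp_rot"]; T[:3,3]=st["tool_pos"]; T=T@np.array(c["mount"])
    else: T=np.array(c["cam_to_world"])
    return K,np.array(c["dist_coeffs"],float),T
def rays(C,px):
    K,d,T=C; u=cv2.undistortPoints(np.array(px,float).reshape(-1,1,2),K,d).reshape(-1,2)
    return np.c_[u[:,0],-u[:,1],-np.ones(len(u))]@T[:3,:3].T, T[:3,3]
def onplane(C,px,z):
    D,o=rays(C,px); return o+D*((z-o[2])/D[:,2])[:,None]
def proj(C,P):
    K,d,T=C; p=(np.atleast_2d(P)-T[:3,3])@T[:3,:3]; p=p*[1,-1,-1]
    return cv2.projectPoints(p,np.zeros(3),np.zeros(3),K,d)[0].reshape(-1,2)
def down(yaw):  # tool z down, tool x at yaw
    c,s=np.cos(yaw),np.sin(yaw); return np.array([[c,s,0],[s,-c,0],[0,0,-1.]])
E
python3 - <<'E'
from h import *
for n,pts in [("scene",dict(plate=(356,183),bedmid=(175,178),board=(168,190),brL=(127,197),brR=(193,206),vial=(251,163),rack=(262,268),jar=(392,265),tank=(118,270))),("side",dict(plate=(255,316),board=(311,157),vial=(339,230),bedend=(338,159),brA=(277,160),brB=(313,127)))]:
    C=cam(n)
    for k,p in pts.items(): print(n,k,onplane(C,[p],0.02)[0].round(3))
# wrist views
E
```

```text
scene plate [0.534 0.262 0.02 ]
scene bedmid [ 0.486 -0.194  0.02 ]
scene board [ 0.532 -0.208  0.02 ]
scene brL [ 0.552 -0.304  0.02 ]
scene brR [ 0.593 -0.145  0.02 ]
scene vial [0.435 0.003 0.02 ]
scene rack [ 0.784 -0.002  0.02 ]
scene jar [0.797 0.265 0.02 ]
scene tank [ 0.771 -0.288  0.02 ]
side plate [0.522 0.268 0.02 ]
side board [ 0.511 -0.184  0.02 ]
side vial [0.405 0.024 0.02 ]
side bedend [ 0.445 -0.194  0.02 ]
side brA [ 0.589 -0.151  0.02 ]
side brB [ 0.529 -0.298  0.02 ]
```

Run:
```python
from h import *
import pickle
t0=manip.observe()["time"]
out={}
for n,p,y in [("b",(0.47,-0.20,0.24),-0.27),("p",(0.50,0.265,0.22),-0.0)]:
    manip.movep(np.array(p),down(y)); manip.dwell(.15)
    st=manip.observe(); im=camrig.capture("wrist"); cv2.imwrite(f"pics/w{n}.png",im[:,:,::-1]); out[n]=st
    print(st["time"],st["tool_pos"],st["joint_pos"].round(2))
pickle.dump(out,open("st.pkl","wb"))
```

```text
1.65 [ 0.4696563  -0.20079403  0.23991775] [-0.48  0.01  1.43 -0.    1.7   1.37]
3.5583 [0.50043512 0.26414774 0.22012945] [ 0.42  0.17  1.3  -0.    1.68  1.99]
```

View pics/wb.png

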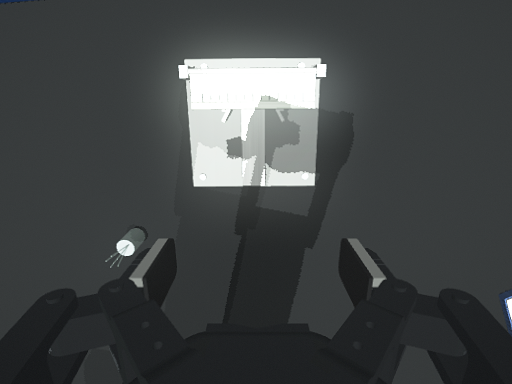

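View pics/wp.png

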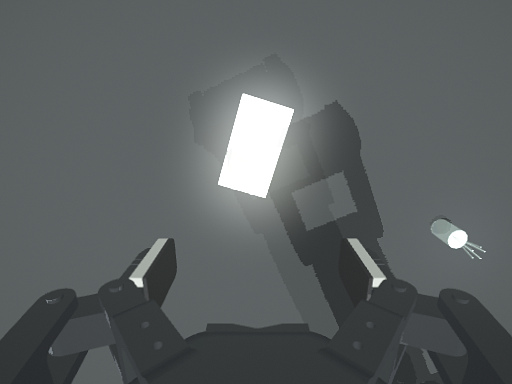

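Board view: the front base edge runs from about (193,187) to (315,186), the bridge's front edge is on row 108, and the bed is at columns 243–267. Plate view: a saturated rectangle with corners near (243,94), (293,108), (267,197) and (218,184). It could be plate or foot, so I'll check the measured size.

Run:
```python
from h import *
import pickle
out=pickle.load(open("st.pkl","rb"))
Cp=cam("wrist",out["p"]); im=cv2.imread("pics/wp.png",0)
for th in (180,230,250):
    m=(im>th).astype(np.uint8); m[225:]=0
    c=max(cv2.findContours(m,0,1)[0],key=cv2.contourArea).reshape(-1,2)
    for z in (0.024,0.004):
        P=onplane(Cp,c,z)[:,:2]; r=cv2.minAreaRect((P*1000).astype(np.float32)); print(th,z,np.round(r[0],1),np.round(r[1],1),round(r[2],2))
Cb=cam("wrist",out["b"]); im=cv2.imread("pics/wb.png",0)
for z,pts in [(0.008,[(193,187),(315,186)]),(0.02,[(242,187),(266,187),(243,110),(267,110)]),(0.032,[(190,108),(320,108),(190,67),(321,67)])]:
    print(z,onplane(Cb,pts,z).round(4)[:,:2].tolist())
cv2.imwrite("pics/wbz.png",cv2.resize(im[50:200,170:335],None,fx=4.5,fy=4,interpolation=cv2.INTER_CUBIC))
```

```text
180 0.024 [524.9 267.4] [ 63.5 115.2] 73.14
180 0.004 [522.  267.6] [ 67.3 122. ] 73.14
230 0.024 [524.8 267.4] [ 63.1 114.9] 72.99
230 0.004 [521.8 267.6] [ 66.8 121.6] 72.99
250 0.024 [524.9 267.4] [ 62.7 114.5] 73.14
250 0.004 [522.  267.6] [ 66.4 121.2] 73.14
0.008 [[0.4596, -0.1055], [0.4151, -0.2701]]
0.02 [[0.4443, -0.1731], [0.4356, -0.2043], [0.5403, -0.2027], [0.5322, -0.2316]]
0.032 [[0.5599, -0.1423], [0.5177, -0.2937], [0.6035, -0.1575], [0.5625, -0.3045]]
```

View pics/wbz.png

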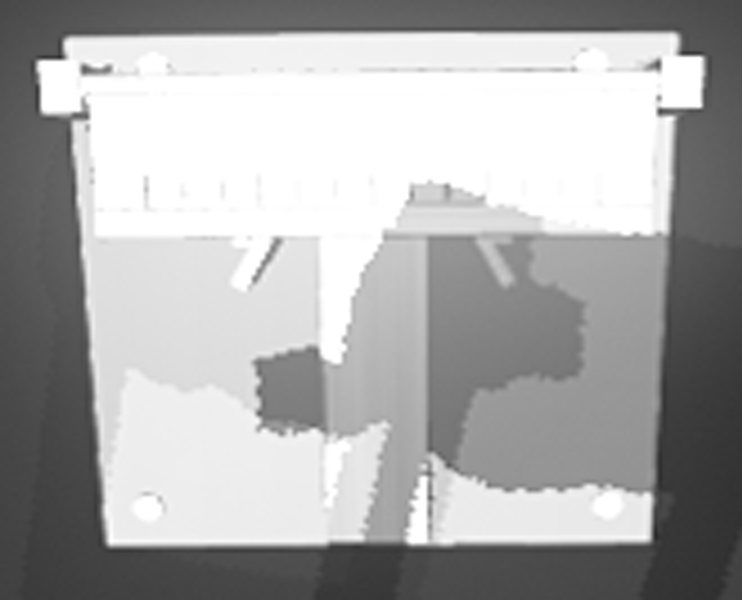

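The zoom shows the base front corners at (193.8,186.2) and (315.1,185.8). The bed edges run from (242.2,186) and (265.1,186) up to (241.1,110) and (265.1,110), and the bridge front edge is centred near (252.8,108.7). Next I'll fit the board frame and separate the plate from the foot in the side view.

Run:
```python
from h import *
import pickle
out=pickle.load(open("st.pkl","rb")); Cb=cam("wrist",out["b"])
b=onplane(Cb,[(193.8,186.2),(315.1,185.8)],.008)[:,:2]; bed=onplane(Cb,[(242.2,180),(265.1,180),(241.1,110),(265.1,110)],.02)[:,:2]
br=onplane(Cb,[(191.1,108.7),(314.5,108.7)],.030)[:,:2]
a=lambda v:np.arctan2(v[1],v[0])
print("yaw front",a(b[0]-b[1])-np.pi/2,"bridge",a(br[0]-br[1])-np.pi/2,"bed",a(bed[2]+bed[3]-bed[0]-bed[1]))
print("bedw",np.linalg.norm(bed[0]-bed[1]),np.linalg.norm(bed[2]-bed[3]))
yaw=a(b[0]-b[1])-np.pi/2; x=np.array([np.cos(yaw),np.sin(yaw)])
print("origin by front",b.mean(0)+.07*x,"by bridge",br.mean(0)-.035*x, "bed line offset", [(p-b.mean(0))@[-x[1],x[0]] for p in (bed[:2].mean(0),bed[2:].mean(0))])
im=cv2.imread("pics/side0.png"); cv2.imwrite("pics/sidez.png",cv2.resize(im[285:355,210:305],None,fx=8,fy=8,interpolation=cv2.INTER_CUBIC))
```

```text
yaw front -0.2685671661900606 bridge -0.27192529152004985 bed -0.2676331981111339
bedw 0.030738816443201356 0.030026588711114528
origin by front [ 0.50536624 -0.20721174] by bridge [ 0.50492914 -0.20584415] bed line offset [np.float64(0.0008928456384411916), np.float64(0.00097744051752207)]
```

View pics/sidez.png

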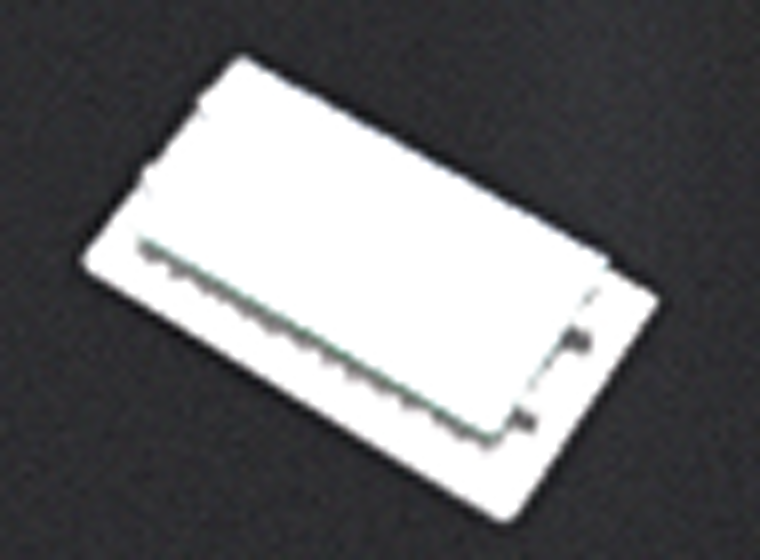

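The zoom shows the plate's top corners at zoomed (242,55), (608,262), (495,435) and (142,238), and the foot corners at (85,262), (510,520) and (660,300).

Run:
```python
from h import *
C=cam("side"); q=lambda L:np.array(L)/8+[209.5+.06,284.5+.06]
P=onplane(C,q([(242,55),(608,262),(495,435),(142,238)]),.024)[:,:2]; F=onplane(C,q([(85,262),(510,520),(660,300)]),.004)[:,:2]
a=lambda v:np.arctan2(v[1],v[0])
print(P.round(4),P.mean(0),[np.linalg.norm(P[i]-P[i-1]).round(4) for i in range(4)],a(P[0]-P[1]),a(P[3]-P[2]))
print(F.round(4),(F[0]+F[2])/2,np.linalg.norm(F[0]-F[1]),np.linalg.norm(F[2]-F[1]),a(F[0]-F[1]))
for yaw in(-.295,-.295+np.pi): print(manip.inverse_kinematics(np.array([.522,.268,.01]),down(yaw)))
for yaw in(-.27,-.27+np.pi): print(manip.inverse_kinematics(np.array([.505,-.206,.01]),down(yaw)))
```

```text
[[0.5641 0.2277]
 [0.4654 0.2572]
 [0.4793 0.306 ]
 [0.5717 0.281 ]] [0.52010768 0.26798255] [np.float64(0.0539), np.float64(0.103), np.float64(0.0507), np.float64(0.0957)] -0.29045752828541044 -0.26417074959509207
[[0.5873 0.2813]
 [0.4728 0.3162]
 [0.453  0.2533]] [0.52018421 0.26730489] 0.11975879042721105 0.06592140912172129 -0.2962134244910134
[ 4.11390582e-01  4.04378822e-01  1.44922997e+00 -4.44089210e-16
  1.28798386e+00  2.27718691e+00]
[ 4.11390582e-01  4.04378822e-01  1.44922997e+00 -4.44089210e-16
  1.28798386e+00 -8.64405745e-01]
[-4.55024448e-01  3.00435069e-01  1.58172348e+00 -4.44089210e-16
  1.25943411e+00  1.38577188e+00]
[-4.55024448e-01  3.00435069e-01  1.58172348e+00 -4.44089210e-16
  1.25943411e+00 -1.75582077e+00]
```

Run:
```python
from h import *
R=down(-.29); p=np.array([.5215,.268,.0])
manip.movep(p+[0,0,.09],R); 
print(manip.line_to(p+[0,0,.011],vel=.1,force_limit=15))
manip.grip(.045,30); manip.dwell(.2)
o=manip.observe(); print(o["time"],o["tool_pos"],o["opening"],o["grasp_force"],o["force"])
manip.line_to(p+[0,0,.12],vel=.1); manip.dwell(.2)
o=manip.observe(); print(o["time"],o["tool_pos"],o["opening"],o["grasp_force"],o["force"])
im=camrig.capture("wrist"); cv2.imwrite("pics/held.png",im[:,:,::-1])
```

```text
False
5.775 [0.5218004  0.26810256 0.0117214 ] 0.04871700643309042 31.100723147392273 [-1.29515085 -0.80875324  5.55195296]
7.2167 [0.5212773  0.26789739 0.11938932] 0.049379783681211986 31.026681661605835 [-0.64874641 -0.40097581  0.24498918]
```

View pics/held.png

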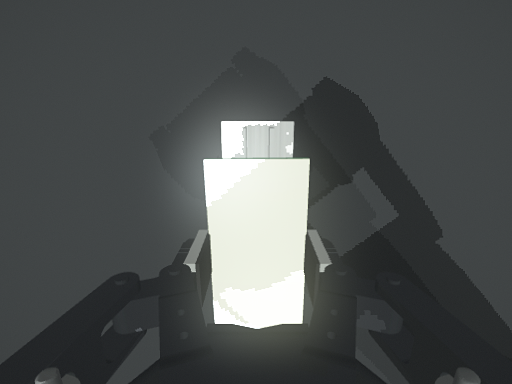

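The plate is held square in the pads: front corners at (204,159) and (309,158), side edges symmetric. I'll compute the leading-edge offset and tilt from those corners.

Run:
```python
from h import *
st=manip.observe(); C=cam("wrist",st); R=st["tcp_rot"]; t=st["tool_pos"]
im=cv2.imread("pics/held.png",0).astype(int)
rows=list(range(162,225,8))
E=[]
for r in rows:
    g=np.diff(im[r,185:330]); E.append((185+np.argmax(g[:60])+.5,185+70+np.argmin(g[70:])+.5))
print(E, 140+np.argmax(np.diff(im[140:175,257])))
# height per row from apparent width 50mm
for r,(l,q) in zip(rows,E):
    D,o=rays(C,[(l,r),(q,r)]); s=.05/np.linalg.norm(D[0]-D[1]); P=(o+D.mean(0)*s-t)@R; print(r,P.round(4))
print(((onplane(C,[(204,158.5),(309,158.5)],st["tool_pos"][2]+.013)-t)@R).round(4))
```

```text
[(np.float64(202.5), np.float64(309.5)), (np.float64(203.5), np.float64(308.5)), (np.float64(203.5), np.float64(308.5)), (np.float64(204.5), np.float64(308.5)), (np.float64(204.5), np.float64(307.5)), (np.float64(205.5), np.float64(307.5)), (np.float64(206.5), np.float64(307.5)), (np.float64(207.5), np.float64(306.5))] 158
162 [ 0.0489 -0.0003 -0.0146]
170 [ 0.0448 -0.0003 -0.0132]
178 [ 0.0411 -0.0003 -0.0143]
186 [ 0.0371 -0.     -0.0142]
194 [ 0.0331 -0.0003 -0.014 ]
202 [ 0.0289 -0.     -0.0139]
210 [ 0.0247  0.0002 -0.0138]
218 [ 0.0198  0.0002 -0.0124]
[[ 0.0503 -0.0247 -0.013 ]
 [ 0.0503  0.0247 -0.013 ]]
```

```bash
cat >> h.py <<'E'
YAW=-.269; XB=np.array([np.cos(YAW),np.sin(YAW),0]); YB=np.array([-XB[1],XB[0],0]); SEAT=np.array([.505,-.206,0])
def rep(s):
    o=manip.observe(); d=o["tool_pos"]-SEAT
    print(s,"t%.2f"%o["time"],"bx %.4f by %.4f z %.4f"%(d@XB,d@YB,d[2]),"F bx %.1f by %.1f z %.1f"%(o["force"]@XB,o["force"]@YB,o["force"][2]),"tq",o["torque"].round(2),"grip %.1f"%o["grasp_force"])
    return o
E
python3 - <<'E'
from h import *
R=down(YAW); p=SEAT-.034*XB
manip.movep(p+[0,0,.10],R); rep("above")
manip.line_to(p+[0,0,.022],vel=.08); manip.dwell(.3); rep("low")
print(manip.line_to(p+[0,0,.008],vel=.012,force_limit=4)); rep("contact")
manip.dwell(.2); o=rep("rest")
im=camrig.capture("wrist"); cv2.imwrite("pics/onbed.png",im[:,:,::-1])
E
```

```text
above t8.97 bx -0.0338 by 0.0008 z 0.1001 F bx -0.8 by 0.1 z 0.5 tq [ 0.01 -0.05 -0.04] grip 31.0
low t10.40 bx -0.0338 by -0.0000 z 0.0223 F bx 0.3 by -0.9 z 0.1 tq [ 0.01 -0.04 -0.01] grip 31.0
True
contact t11.22 bx -0.0341 by 0.0000 z 0.0118 F bx -0.6 by 0.5 z 4.7 tq [0.06 0.09 0.04] grip 31.4
rest t11.43 bx -0.0341 by 0.0000 z 0.0117 F bx -0.4 by 0.2 z 5.3 tq [ 0.11  0.08 -0.01] grip 31.5
```

View pics/onbed.png

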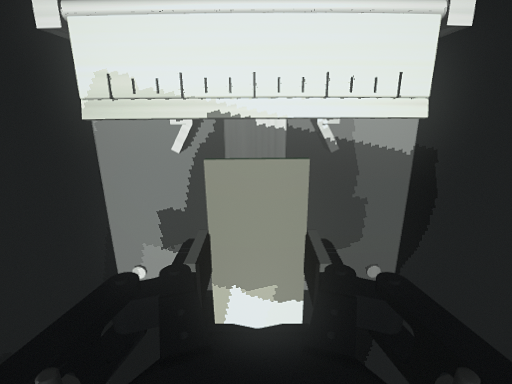

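The plate lies on the bed, front edge at row 159 and columns 204–309 (middle 257). The bed and flares are centred at about 255.5, so the plate is roughly 0.7 mm too far towards -y and the yaw is square. I'll correct that and slide home.

Run:
```python
from h import *
z=.0114
hit=manip.line_to(SEAT-.016*XB+.0007*YB+[0,0,z],vel=.02,force_limit=10); o=rep(f"under {hit}")
if not hit:
    hit=manip.line_to(SEAT+.006*XB+.0007*YB+[0,0,z],vel=.012,force_limit=8); rep(f"home {hit}")
manip.dwell(.2); rep("settle")
for n in ("wrist","side","scene"):
    im=camrig.capture(n); cv2.imwrite(f"pics/{n}1.png",im[:,:,::-1])
```

```text
under False t12.56 bx -0.0162 by 0.0007 z 0.0117 F bx -3.4 by -0.6 z 6.6 tq [0.23 0.52 0.03] grip 31.6
home True t13.88 bx 0.0004 by 0.0007 z 0.0118 F bx -2.1 by -0.7 z 6.5 tq [ 0.17  0.21 -0.03] grip 31.5
settle t14.08 bx 0.0004 by 0.0007 z 0.0118 F bx -1.9 by 0.1 z 4.7 tq [ 0.14  0.17 -0.12] grip 31.5
```

View pics/wrist1.png

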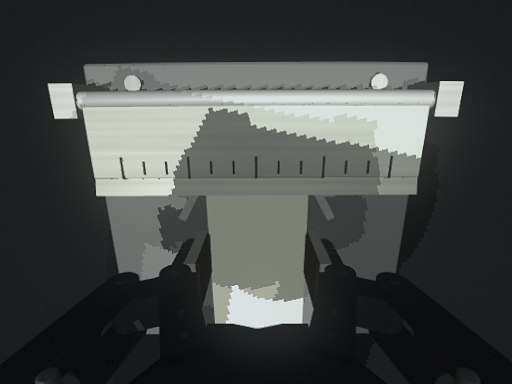

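The plate is under the bridge, which lies flat with its edge straight at row 195; the plate shows at columns 209–307. I'll confirm it's home with a second push and by measuring the distance to the bridge edge.

Run:
```python
from h import *
C=cam("wrist"); o=manip.observe()
for z in (.028,.032): print(((onplane(C,[(97,195),(416,194.5)],z)-o["tool_pos"])@o["tcp_rot"]).round(4).tolist())
d=o["tool_pos"]-SEAT
print(manip.line_to(SEAT+.007*XB+(d@YB)*YB+[0,0,.0112],vel=.01,force_limit=10)); rep("push"); manip.dwell(.3); rep("after")
im=camrig.capture("wrist"); cv2.imwrite("pics/wrist2.png",im[:,:,::-1])
a=cv2.imread("pics/wrist1.png",0).astype(int); b=im.mean(2).astype(int)
for c in (110,400): print([165+np.argmin(np.diff(g[165:215,c])) for g in(a,b)])
```

```text
[[0.0333, -0.0767, -0.0163], [0.0335, 0.0766, -0.0164]]
[[0.0346, -0.0743, -0.0204], [0.0348, 0.0742, -0.0204]]
True
push t14.54 bx 0.0004 by 0.0007 z 0.0118 F bx -1.4 by 0.2 z 5.2 tq [ 0.1   0.18 -0.03] grip 31.5
after t14.84 bx 0.0004 by 0.0007 z 0.0118 F bx -2.0 by -0.2 z 5.3 tq [ 0.1   0.16 -0.02] grip 31.5
[np.int64(195), np.int64(195)]
[np.int64(194), np.int64(194)]
```

A second push moves nothing. The bridge edge is 34.7 mm ahead of the grip (35 nominal), the bridge is down, the yaw error is about 0.001 rad, and the downward press is about 5 N. Handing in.

```bash
python3 -c "
from h import *
print(manip.finish_job()); rep('end')"
```

```text
the job is handed in; nothing more can be done
None
the job is handed in; nothing more can be done
```

I handed the job in at about 15 s with the plate against the stop under the lowered bridge, still gripped at about 31 N and pressed on the bed with about 5 N; the judge gave no verdict back.

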